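# Spin the strip stand's loose wing nut home

### The job

The wing nut on the foot of the magnetic strip's stand is loose: tighten it, clockwise seen from above, until it is fully home against its stop and the red wing points at the red dot on the foot. Push its wings round with fingertip strokes, one wing at a time, without pinching the nut by its wings or hub, then take the hand away. Leave the jar, salt pig, bell timer, soap bottle and mug where they stand.

Things in the scene. Friction and masses are not known exactly. Their poses are not given: they have to be found in the camera images.
- stand: Fixed stand of the magnetic strip. Origin on the sill, under the nut's vertical axis; z up. Aluminium foot, top 12 mm above the sill, from -65 to +60 mm in x, +-65 mm in y; a dark clamp plate on it, 20 mm high. The strip stands on the -x side; the +x half round the nut is open.
- strip (a point): Middle of the front upper edge of the upright dark strip, 50 mm from the nut's axis and 105 mm above the sill. The strip reaches 180 mm from here along the stand's +y and -y. On its front hang a steel egg timer (62 mm across, centred 128 mm to +y, 106 mm high) and a tin scoop (150 mm to -y, handle up to 115 mm high), both sticking out up to 30 mm towards +x.
- red_dot (a point): 13 mm red dot on top of the foot, 52 mm from the nut's axis along the stand's +x. The red wing points at it when the nut is home (and once every turn before).
- wing_nut (a joint): Turn of the wing nut (rad), growing clockwise seen from above (tightening). 12.57 (4 pi) = fully home, a hard stop; 0 = two turns loose. At 0, 6.28 and 12.57 the red wing points along the stand's +x. Starts 1.2 to 1.95 turns short of home. Stays where it is left (friction 0.03 N m, about 1 N at the wing) and sinks 4 mm a turn.
- hub: Brass hub of the nut, turning with it: 20 mm across, 15 mm high; origin on the axis at its underside (31 mm above the sill at joint value 0, 23 mm when home), z up. The red wing lies along its +x, the plain brass wing along its -x: upright plates 8 mm thick that reach 40 mm from the axis, tops 32 mm above this origin (55 to 63 mm above the sill).
- red_ear (a point): Centre of the red wing's ear, an upright disc of 13 mm radius, 8 mm thick (its rim, 3 mm thick, stands 2 mm proud of the faces), 27 mm from the axis and 19 mm above the hub's underside. x points outward along the wing.
- plain_ear (a point): The same point of the plain brass wing; x points inward.
- red_wing: The whole red-eared wing, faces included. Same origin and axes as the hub.
- plain_wing: The whole plain brass wing, faces included. Same origin and axes as the hub.
- red_wing_back: The back face (2.5 mm thick, ear radius 11 mm) of the red wing, the side that faces away from the clockwise turn: push here to tighten. Same origin and axes as the hub.
- red_wing_front: The front face (2.5 mm thick, ear radius 11 mm) of the red wing, the side that leads in the clockwise turn: pushing here would loosen. Same origin and axes as the hub.
- plain_wing_back: The back face (2.5 mm thick, ear radius 11 mm) of the plain brass wing, the side that faces away from the clockwise turn: push here to tighten. Same origin and axes as the hub.
- plain_wing_front: The front face (2.5 mm thick, ear radius 11 mm) of the plain brass wing, the side that leads in the clockwise turn: pushing here would loosen. Same origin and axes as the hub.
- jar: Loose cobalt blue jar with a cork lid, 72 mm across, 105 mm high; origin at the centre of its underside. Leave alone.
- salt_pig: Loose white porcelain salt pig, 100 mm across, 102 mm high, mouth towards its +x (58 mm out); origin at the centre of its underside. Leave alone.
- bell_timer: Loose brass bell-shaped kitchen timer, 70 mm across, 82 mm high; origin at the centre of its underside. Leave alone.
- soap: Loose amber soap bottle with a black pump, 62 mm across, 165 mm high, spout 40 mm out along its +x; origin at the centre of its underside. Leave alone.
- mug: Loose blue mug, 80 mm across, 90 mm high, handle along its +y; origin at the centre of its underside. Leave alone.

How it is judged:
By the outcome, as a careful person would: the job done as asked, in the order asked, and still so for the second after the job is handed in, with the robot touching nothing.
It also fails if it takes over 64 s, if anything falls off the work surface, if the arm or the gripper's body presses on something with over 40 N, if the wrist force passes 120 N, or if a joint passes its speed limit or range.

### The arm

A 7-joint arm with a two-finger parallel gripper is mounted at the origin on the work surface. World frame = base frame: x ahead of the robot, y to its left, z up, the work surface at z = 0. Lengths are in mm, angles in rad, forces in N, time in s.
With the tool pointing down it reaches from about 400 to 875 mm from the base axis. Payload 4.4 kg.
Tool frame: the origin (TCP) lies on the centre line of the jaws, within the pads' length; the fingertips stand 14 mm ahead of it and the grasp point (between the pads) lies 5 mm behind it; z points along the fingers, x is the direction in which the jaws open and shut, and the axes are right-handed (so a half turn about z gives the same grasp; the last joint's range is limited). The gripper opens to 85 mm and grips with 20 to 120 N. Pads are 22 mm wide; open, the fingers measure 114 mm over their backs; the gripper's body (76 mm by 85 mm) begins 54 mm behind the grasp point. The pads swing forward as they close: fully open they stand 13 mm farther back than shut.
Start: joints at [-1.185, 0.628, 0.038, 1.517, -0.027, 0.996, -0.02], TCP at [283.76, 584.806, 245.313] pointing down, gripper open.
Joint ranges: [-3.06, 3.06], [-0.37, 2.12], [-1.25, 1.32], [0.18, 2.47], [-1.1, 4.24], [0.23, 1.98], [-2.94, 2.94]. Speed limits (rad/s): [2.57, 2.57, 3.14, 3.14, 3.14, 3.14, 3.14].

### API

Orientations are given as [roll, pitch, yaw] about the fixed x, y, z axes, in that order (R = Rz(yaw) Ry(pitch) Rx(roll)).
In Python, from cell import ctrl gives the robot as it stands.
- The arm moves only by the tool send_rows, never from a script. Its argument "commands" is a list of rows, each a list of 5 numbers: the finger opening in mm, from 0 to 85.4, then the shift along the tool's x, y, z in mm, then the turn about the tool's z in degrees. In form: [[grip, x, y, z, roll], ...]. A call has 1 to 5 rows; each row is the pose to reach, as a shift and turn from the pose measured when the call began, along the tool's axes at that moment; what a row does not reach only later rows make up. A row lasts 1/10 s, in which the tool goes at most 50 mm and 8.59 degrees, less where a joint would pass 70% of its speed; a pose out of reach is approached as far as the arm can. A call with a gripper value outside its range is refused whole. The fingers move at their own pace and stop on an object; the grip force is fixed at half the most. Time passes only in rows, so rows that repeat a pose let the fingers close. It gives the time, the measured TCP pose, the force and the opening at its end, in the units of the state.
- ctrl.read_state(): the state, without advancing time (a new reading comes with each control period).
- ctrl.get_image(name): name is "side" or "top"; returns the picture (480x640x3 uint8, red, green, blue); there is no depth.
- ctrl.camera_params(name): a dict with "fx", "fy", "cx", "cy" (pixels), "cam_to_world" (4x4, takes a point from camera to world coordinates). Camera axes: x right, y down, z forward; pixel columns grow to the right and rows downward; lengths in mm; the calibration is good to about 2 mm. A picture is of the moment at which its call begins. camera_params takes no time and is no camera call.
- ctrl.finish_job(): hands the job in, once; it reports no verdict.
The state is a dict: "clock": time; "qpos": joint angles; "qd": joint speeds; "tau": joint torques, N m; "eef_pos": TCP position; "tool_rot": TCP orientation; "force": force on the tool from outside, world axes, zero at the start; "torque": the same for the moment, N m; "width": finger opening in mm.
Only numpy, scipy, OpenCV 4.12 (cv2) and the standard library are available. Lean on these libraries where they do the work, as an engineer would, in place of code of your own. Each camera call takes 0.05 s, during which the arm holds its last target.

## Working session

There is one attempt and no reset: what is moved stays moved. The work goes in short steps, Python scripts to look and compute and a tool call to move; the robot and the scene stay as the last step left them, time stands still between calls to the robot, and variables do not carry over. Pictures are saved under pics/ and viewed, and the job is handed in when it is done.

Besides the shell and the picture viewer there is one more tool, called after ">>>" as name([rows], argument=value, ...), one row to a line, values as JSON. send_rows: Moves the arm, as the interface text tells. Its arguments: {"type":"object","properties":{"commands":{"type":"array"}},"required":["commands"]}

```bash
mkdir -p pics; ls; python3 - <<'E'
from cell import ctrl
import cv2
print(ctrl.read_state())
for n in("side","top"):
    im=ctrl.get_image(n); cv2.imwrite(f"pics/{n}0.png",im[:,:,::-1]); p=ctrl.camera_params(n); print(n,p)
E
```

```text
pics
{'clock': 0.0, 'qpos': array([-1.18483236,  0.62935959,  0.03841789,  1.51839705, -0.02700045,
        0.99627546, -0.0199892 ]), 'qd': array([ 2.05834046e-04, -3.18625223e-04, -3.32655234e-05, -5.57159734e-04,
       -5.79306148e-04,  1.12998308e-03, -1.19160365e-03]), 'tau': array([-2.04979033e-04, -5.63394535e+01,  1.22574572e+00, -1.93450785e+01,
        1.08476565e-02,  1.05165059e-02, -1.24647420e-05]), 'eef_pos': array([283.45563928, 584.26222089, 244.37060521]), 'tool_rot': array([3.14158060e+00, 1.92215924e-03, 1.11906171e+00]), 'force': array([-0.20213131, -0.55398641,  0.28829459]), 'torque': array([-0.01733814,  0.00797509, -0.02508025]), 'width': 85.38137196737665}
side {'fx': 441.80807414288995, 'fy': 441.80807414288995, 'cx': 324.06969128611377, 'cy': 244.33991457117315, 'cam_to_world': array([[ 9.30519464e-01, -2.15121763e-01,  2.96405387e-01,
         1.83418069e+02],
       [-3.65915448e-01, -5.11884386e-01,  7.77226003e-01,
        -1.05896943e+03],
       [-1.54729383e-02, -8.31683234e-01, -5.55034761e-01,
         8.33506899e+02],
       [ 0.00000000e+00,  0.00000000e+00,  0.00000000e+00,
         1.00000000e+00]])}
top {'fx': 529.3033370587127, 'fy': 529.3033370587127, 'cx': 320.5038454882998, 'cy': 240.65546565359378, 'cam_to_world': array([[-1.99773609e-02, -9.82087572e-01,  1.87363034e-01,
         3.44236265e+02],
       [-9.99774109e-01,  2.09827930e-02,  3.38429635e-03,
         1.63565434e+01],
       [-7.25507515e-03, -1.87253102e-01, -9.82284908e-01,
         1.46592892e+03],
       [ 0.00000000e+00,  0.00000000e+00,  0.00000000e+00,
         1.00000000e+00]])}
```

View pics/side0.png

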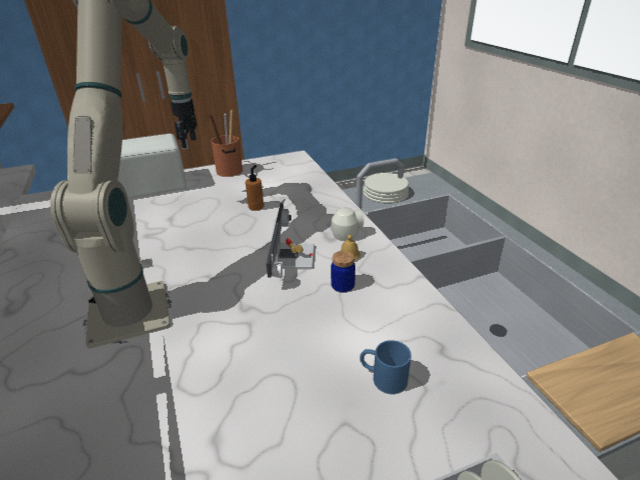

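View pics/top0.png

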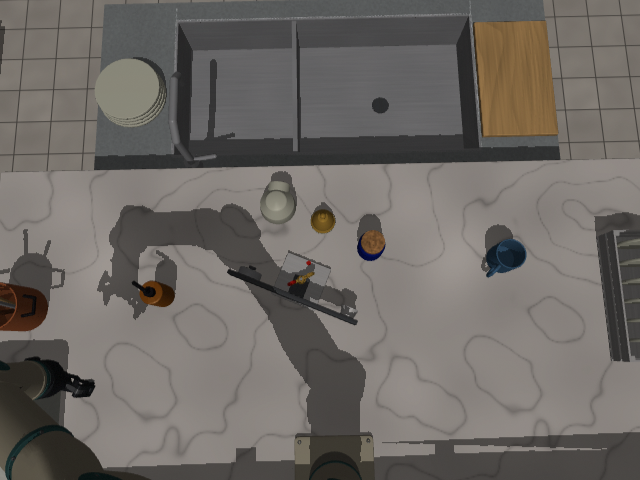

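```bash
cat > h.py <<'E'
import numpy as np, cv2
from cell import ctrl
def ray(n,u,v,z):
    p=ctrl.camera_params(n);M=p["cam_to_world"]
    d=M[:3,:3]@np.array([(u-p["cx"])/p["fx"],(v-p["cy"])/p["fy"],1]);o=M[:3,3]
    return o+d*(z-o[2])/d[2]
def proj(n,P):
    p=ctrl.camera_params(n);M=p["cam_to_world"];c=M[:3,:3].T@(np.array(P)-M[:3,3])
    return p["fx"]*c[0]/c[2]+p["cx"],p["fy"]*c[1]/c[2]+p["cy"]
def blobs(im,f):
    h=cv2.cvtColor(im,cv2.COLOR_RGB2HSV);m=f(h[...,0].astype(int),h[...,1].astype(int),h[...,2].astype(int)).astype(np.uint8)
    n,l,s,c=cv2.connectedComponentsWithStats(m)
    return [(s[i],c[i].round(1)) for i in range(1,n) if s[i][4]>=4]
red=lambda h,s,v:((h<5)|(h>174))&(s>150)&(v>70)
E
python3 - <<'E'
from h import *
s=cv2.imread("pics/side0.png");t=cv2.imread("pics/top0.png")
a=cv2.resize(s[195:295,255:390],None,fx=5.5,fy=5.5,interpolation=cv2.INTER_CUBIC);cv2.imwrite("pics/sc.png",a)
a=cv2.resize(t[170:340,215:400],None,fx=3.5,fy=3.5,interpolation=cv2.INTER_CUBIC);cv2.imwrite("pics/tc.png",a)
for n,i in(("side",s),("top",t)):print(n,blobs(i[:,:,::-1].copy(),red))
E
```

```text
side [(array([286, 239,   6,   6,  22], dtype=int32), array([288.2, 241.1]))]
top [(array([307, 261,   4,   4,  15], dtype=int32), array([308.4, 262.6])), (array([290, 281,   6,   3,  15], dtype=int32), array([292.4, 281.9]))]
```

View pics/sc.png

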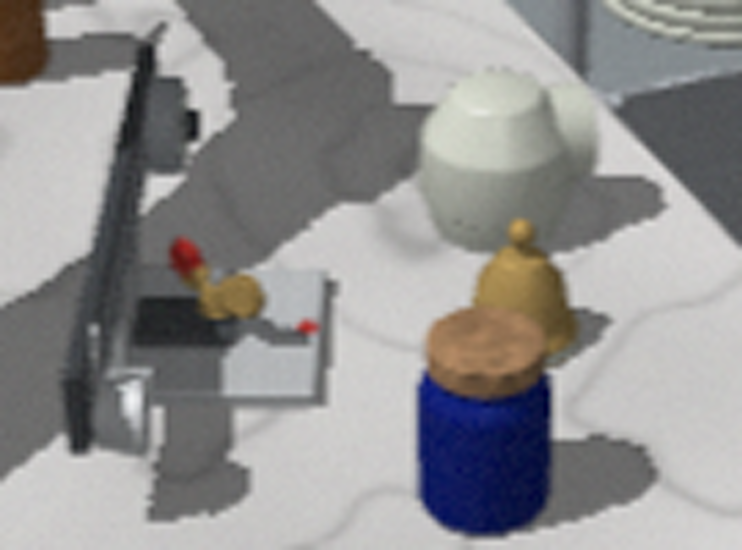

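View pics/tc.png

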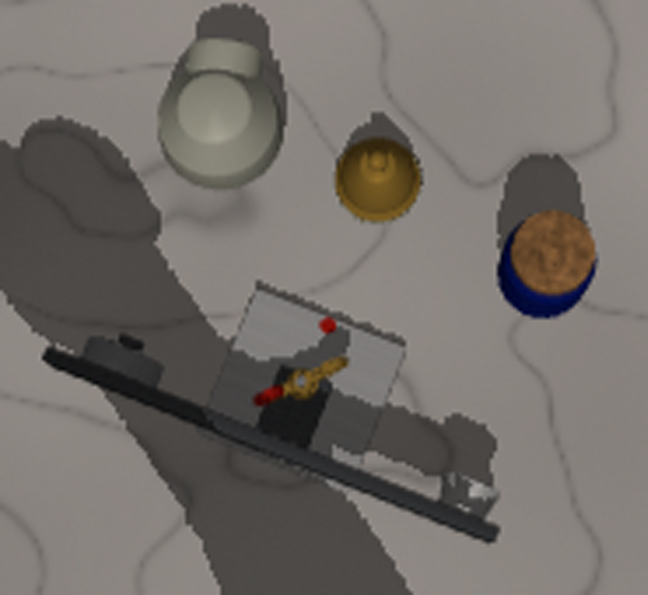

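Side: red ear at (288,241), brass ear right of it at ~(298,249), dot at ~(311,254). Top: dot (308.4,262.6), red ear (292.4,281.9), nut centre ~(301,279), plain ear ~(312,274); jar, bell timer and salt pig stand beyond the foot.

```bash
python3 - <<'E'
from h import *
c=lambda x,y:(215+x/3.5-.4,170+y/3.5-.4)
dot=ray("top",308.4,262.6,12);print("dot",dot)
dots=ray("side",255+308/5.5-.4,195+327/5.5-.4,12);print("dot side",dots)
e1=ray("top",*c(50,347),105);e2=ray("top",*c(497,526),105);print(e1,e2,np.linalg.norm(e1-e2))
y=(e1-e2)[:2];y/=np.linalg.norm(y);x=np.array([y[1],-y[0]]);print("x axis",x,np.degrees(np.arctan2(x[1],x[0])))
# foot far corners
f1=ray("top",*c(258,283),12);f2=ray("top",*c(406,343),12);print("foot",f1,f2,np.linalg.norm(f1-f2))
yy=(f1-f2)[:2];yy/=np.linalg.norm(yy);print("x from foot",np.degrees(np.arctan2(-yy[0],yy[1])), "mid",(f1+f2)/2)
ax=dot[:2]-52*x;print("axis",ax)
print("axis from strip",((e1+e2)/2)[:2]+50*x, "from foot",((f1+f2)/2)[:2]-60*x)
for z in(45,50):
  r=ray("top",292.4,281.9,z);p=ray("top",*c(335,368),z);print(z,r,p,(r+p)/2,np.linalg.norm(r-p))
  rs=ray("side",288.2,241.1,z);print("side",rs)
  d=(r-p)[:2];print("red dir",np.degrees(np.arctan2(d[1],d[0])), "mid->", np.degrees(np.arctan2(*(r[:2]-ax)[::-1])))
for nm,q,z in(("jar lid",c(553,253),105),("bell knob",c(378,160),80),("pig top",c(215,110),102)):print(nm,ray("top",*q,z))
E
```

```text
dot [560.29994734  56.18507122  12.        ]
dot side [561.01681328  55.48338679  12.        ]
[534.72710588 260.19314333 105.        ] [396.73703401 -66.65428182 105.        ] 354.78232659195805
x axis [ 0.92126186 -0.38894291] -22.88874039075738
foot [595.6667201 111.6422889  12.       ] [545.02253618  -5.06886959  12.        ] 127.2255001199498
x from foot -23.45734899891697 mid [570.34462814  53.28670965  12.        ]
axis [512.39433076  76.41010273]
axis from strip [511.79516282  77.32228507] from foot [515.0689167   76.62328448]
45 [503.79417682  99.20786052  45.        ] [522.17416191  50.63210425  45.        ] [512.98416936  74.91998239  45.        ] 51.93676875833169
side [503.66367413 108.19666506  45.        ]
red dir 110.7255270866203 mid-> 110.66832289346196
50 [503.23272047  98.91632125  50.        ] [521.54802961  50.51149456  50.        ] [512.39037504  74.7139079   50.        ] 51.7540123652788
side [501.63296517 100.79554974  50.        ]
red dir 110.72552708662025 mid-> 112.149772367317
jar lid [ 597.63941247 -115.06623721  105.        ]
bell knob [677.85470256  14.10737934  80.        ]
pig top [714.32878435 137.32203357 102.        ]
```

```bash
cat >> h.py <<'E'
AX=np.array([512.8,76.2]);A=np.radians(-23.1)
X=np.array([np.cos(A),np.sin(A)]);Y=np.array([-X[1],X[0]])
YAW=A+np.pi/2
from scipy.spatial.transform import Rotation as Ro
def w(sx,sy):return AX+sx*X+sy*Y
def now():
    s=ctrl.read_state();d=s["eef_pos"][:2]-AX
    print("t",round(s["clock"],2),"stand xy",(d@X).round(1),(d@Y).round(1),"z",s["eef_pos"][2].round(1),"rot",s["tool_rot"].round(3),"F",(s["force"]).round(1),"w",s["width"].round(1),"q",s["qpos"].round(2))
    return s
def rows(pts):
    s=now();R=Ro.from_euler("xyz",s["tool_rot"]).as_matrix()
    for sx,sy,z in pts:
        P=np.r_[w(sx,sy),z];d=R.T@(P-s["eef_pos"])
        print([0]+[round(float(v),0) for v in d]+[round(float(np.degrees(s["tool_rot"][2]-YAW)),1)], "stand",round(sx),round(sy),round(z))
def wing(phi,gap=0,r=29,a=11,b=14.5):
    # block centre (stand) to hold wing at stand angle phi deg, pushing clockwise; a half in x, b half in y
    p=np.radians(phi);u=np.array([np.cos(p),np.sin(p)]);n=np.array([np.sin(p),-np.cos(p)])
    h=a*abs(n[0])+b*abs(n[1])
    # contact corner radial offset
    c=r*u-n*(h+5+gap);return c
E
python3 - <<'E'
from h import *
for p in(57,30,0,-30,-46,-60,-90,-123):print(p,wing(p).round(1))
c=wing(-46,10);print(c)
rows([(*c,200),(*c,130),(*c,60)])
E
```

```text
57 [-2.8 36.4]
30 [13.6 34.5]
0 [29.  19.5]
-30 [36.6  5.5]
-46 [36.7 -4.9]
-60 [ 33.4 -14.2]
-90 [ 16. -29.]
-123 [  2.8 -36.4]
[43.87272048  2.05264954]Traceback (most recent call last):
  File "<stdin>", line 4, in <module>
  File "h.py", line 25, in rows
    s=now();R=Ro.from_euler("xyz",s["tool_rot"]).as_matrix()
  File "h.py", line 22, in now
    print("t",round(s["clock"],2),"stand xy",(d@X).round(1),(d@Y).round(1),"z",s["eef_pos"][2].round(1),"rot",s["tool_rot"].round(3),"F",(s["force"]).round(1),"w",s["width"].round(1),"q",s["qpos"].round(2))
                                                                                                                                                                   ^^^^^^^^^^^^^^^^
AttributeError: 'float' object has no attribute 'round'
```

```bash
sed -i 's/s\["width"\].round(1)/round(float(s["width"]),1)/; s/s\["eef_pos"\]\[2\].round(1)/round(float(s["eef_pos"][2]),1)/' h.py
python3 - <<'E'
from h import *
c=wing(-46,10);print(c)
rows([(*c,245),(*c,200),(*c,130),(*c,60)])
E
```

```text
[43.87272048  2.05264954]
t 0.1 stand xy -410.3 377.4 z 244.5 rot [3.142e+00 2.000e-03 1.119e+00] F [-0.1  0.6 -0.9] w 85.0 q [-1.18  0.63  0.04  1.52 -0.03  1.   -0.02]
[0, -353.0, 472.0, 0.0, -2.8] stand 44 2 245
[0, -353.0, 472.0, 45.0, -2.8] stand 44 2 200
[0, -353.0, 472.0, 115.0, -2.8] stand 44 2 130
[0, -353.0, 472.0, 185.0, -2.8] stand 44 2 60
```

>>> send_rows([
  [0,-30,40,0,-2.8],
  [0,-60,80,0,-2.8],
  [0,-90,120,0,-2.8],
  [0,-120,160,0,-2.8],
  [0,-150,200,0,-2.8],
])

```text
clock: 0.6
eef_pos: [398.2, 360.3, 244.5]
tool_rot: [-3.141, 0.002, 1.168]
force: [1.7, 0.7, 0.5]
width: 12.1
```

```bash
python3 - <<'E'
from h import *
c=wing(-46,10)
rows([(*c,245),(*c,130),(*c,60)])
E
```

```text
t 0.6 stand xy -216.9 216.4 z 244.5 rot [-3.141e+00  2.000e-03  1.168e+00] F [1.7 0.7 0.5] w 12.1 q [-0.81  0.47  0.03  1.83 -0.02  0.84  0.4 ]
[0, -215.0, 261.0, -0.0, 0.0] stand 44 2 245
[0, -214.0, 261.0, 115.0, 0.0] stand 44 2 130
[0, -214.0, 261.0, 185.0, 0.0] stand 44 2 60
```

>>> send_rows([
  [0,-32,38,0,0],
  [0,-63,76,0,0],
  [0,-94,114,0,0],
  [0,-125,152,0,0],
  [0,-156,190,10,0],
])

```text
clock: 1.1
eef_pos: [513.2, 140.7, 235.6]
tool_rot: [3.14, 0.001, 1.168]
force: [-0.0, 0.5, -0.3]
width: -0.1
```

```bash
python3 - <<'E'
from h import *
c=wing(-46,10)
rows([(*c,200),(*c,120),(*c,60)])
E
```

```text
t 1.1 stand xy -24.9 59.5 z 235.6 rot [3.140e+00 1.000e-03 1.168e+00] F [-0.   0.5 -0.3] w -0.1 q [-0.35  0.47  0.05  1.86 -0.03  0.81  0.87]
[0, -57.0, 69.0, 36.0, 0.0] stand 44 2 200
[0, -57.0, 69.0, 116.0, 0.0] stand 44 2 120
[0, -57.0, 68.0, 176.0, 0.0] stand 44 2 60
```

Stop at TCP z≈110 to look at the closed fingertips against the nut.

>>> send_rows([
  [0,-30,36,10,0],
  [0,-57,69,30,0],
  [0,-57,69,75,0],
  [0,-57,69,115,0],
  [0,-57,69,125,0],
])

```text
clock: 1.6
eef_pos: [551.4, 60.3, 106.8]
tool_rot: [-3.136, 0.005, 1.168]
force: [-0.5, 0.2, -0.2]
width: 0.1
```

```bash
python3 - <<'E'
from h import *
s=ctrl.get_image("side")[:,:,::-1];t=ctrl.get_image("top")[:,:,::-1]
a=cv2.resize(s[150:280,240:380],None,fx=2.8,fy=2.8,interpolation=cv2.INTER_CUBIC)
b=cv2.resize(t[200:330,240:380],None,fx=2.8,fy=2.8,interpolation=cv2.INTER_CUBIC)
cv2.imwrite("pics/a1.png",np.hstack([a,b]))
c=wing(-46,10)
rows([(*c,60)]);s=ctrl.read_state()["eef_pos"]
print(proj("side",s-[0,0,14]))
E
```

```text
t 1.7 stand xy 43.2 2.1 z 109.4 rot [-3.140e+00  2.000e-03  1.169e+00] F [ 0.5 -0.3  0. ] w -0.3 q [-0.18  0.69  0.03  1.9  -0.04  0.56  1.04]
[0, 0.0, 1.0, 49.0, 0.1] stand 44 2 60
(np.float64(306.82719514748794), np.float64(231.90433268410624))
```

View pics/a1.png

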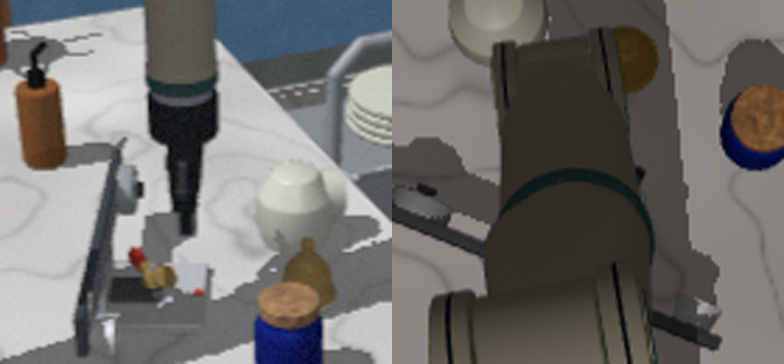

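Side view: fingertips at about (306.8, 233), matching the prediction (306.8, 231.9); the nut stays visible from the side. Lower beside the plain wing.

>>> send_rows([
  [0,0,1,25,0],
  [0,0,1,40,0],
  [0,0,1,49,0],
  [0,0,1,49,0],
])

```text
clock: 2.1
eef_pos: [554.6, 61.1, 61.0]
tool_rot: [-3.14, 0.002, 1.169]
force: [0.4, 0.2, 0.5]
width: -0.1
```

```bash
cat >> h.py <<'E'
def wing2(phi,gap=0,r=29,a=11,b=14.5):
    p=np.radians(phi);u=np.array([np.cos(p),np.sin(p)]);n=np.array([np.sin(p),-np.cos(p)])
    cor=np.array([a*np.sign(n[0]),b*np.sign(n[1])]);h=cor@n
    return (r-0.6*(cor@u))*u-n*(h+5+gap)
def snap(name):
    s=ctrl.get_image("side")[:,:,::-1].copy()
    cv2.imwrite(name,cv2.resize(s[200:290,250:360],None,fx=6,fy=6,interpolation=cv2.INTER_CUBIC))
    print("red",blobs(s[:,:,::-1].copy(),red))
def redexp(phi,hubz):
    q=w(27*np.cos(np.radians(phi)),27*np.sin(np.radians(phi)));return proj("side",np.r_[q,hubz+19])
E
python3 - <<'E'
from h import *
snap("pics/b1.png")
print(redexp(134,28.5))
rows([(*wing2(p),60) for p in(-46,-60,-75,-89,-91,-105,-115,-123)])
E
```

```text
red [(array([286, 239,   5,   6,  20], dtype=int32), array([288.2, 241.2]))]
(np.float64(288.63984905387264), np.float64(241.5454128389695))
t 2.15 stand xy 44.7 2.6 z 61.5 rot [-3.141e+00  2.000e-03  1.169e+00] F [ 0.8 -0.2 -0.4] w -0.0 q [-0.18  0.77  0.03  1.91 -0.04  0.46  1.05]
[0, -6.0, -9.0, 2.0, 0.1] stand 36 -4 60
[0, -13.0, -13.0, 2.0, 0.1] stand 31 -11 60
[0, -19.0, -20.0, 2.0, 0.1] stand 24 -17 60
[0, -23.0, -28.0, 2.0, 0.1] stand 17 -20 60
[0, -40.0, -29.0, 2.0, 0.1] stand 16 -38 60
[0, -42.0, -35.0, 2.0, 0.1] stand 9 -39 60
[0, -42.0, -40.0, 2.0, 0.1] stand 5 -40 60
[0, -42.0, -44.0, 2.0, 0.1] stand 1 -39 60
```

View pics/b1.png

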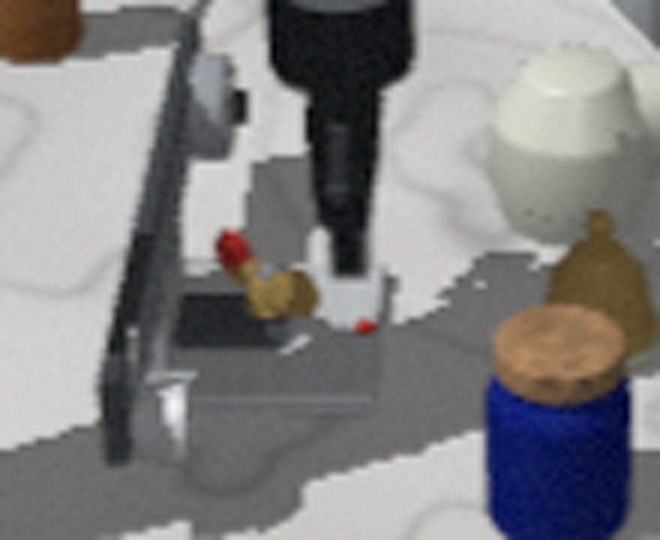

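```bash
python3 - <<'E'
from h import *
rows([(*wing2(p,a=7,b=10),60) for p in(-46,-55,-65,-75,-89,-91,-105,-115,-123)])
E
```

```text
t 2.15 stand xy 44.7 2.6 z 61.5 rot [-3.141e+00  2.000e-03  1.169e+00] F [ 0.8 -0.2 -0.4] w -0.0 q [-0.18  0.77  0.03  1.91 -0.04  0.46  1.05]
[0, -11.0, -13.0, 2.0, 0.1] stand 31 -8 60
[0, -15.0, -16.0, 2.0, 0.1] stand 29 -12 60
[0, -19.0, -20.0, 2.0, 0.1] stand 25 -16 60
[0, -22.0, -25.0, 2.0, 0.1] stand 20 -20 60
[0, -25.0, -32.0, 2.0, 0.1] stand 13 -23 60
[0, -38.0, -33.0, 2.0, 0.1] stand 12 -35 60
[0, -39.0, -40.0, 2.0, 0.1] stand 5 -36 60
[0, -39.0, -44.0, 2.0, 0.1] stand 0 -36 60
[0, -38.0, -48.0, 2.0, 0.1] stand -4 -36 60
```

>>> send_rows([
  [0,-6,-7,2,0],
  [0,-11,-12,2,0],
  [0,-16,-16,2,0],
  [0,-21,-20,2,0],
  [0,-24,-25,2,0],
])

```text
clock: 2.65
eef_pos: [522.4, 48.2, 59.9]
tool_rot: [3.141, 0.001, 1.168]
force: [1.0, 0.0, 0.1]
width: 0.1
```

```bash
python3 - <<'E'
from h import *
snap("pics/b2.png")
for p in (134,120,110,105,90):print(p,np.round(redexp(p,28),1))
rows([(*wing2(p,a=7,b=10),60) for p in(-75,-89,-91,-105,-115,-123)])
E
```

```text
red [(array([292, 237,   3,   5,   9], dtype=int32), array([293. , 239.2]))]
134 [288.6 241.7]
120 [290.4 241. ]
110 [291.7 240.7]
105 [292.4 240.6]
90 [294.6 240.4]
t 2.7 stand xy 18.5 -22.6 z 59.7 rot [-3.140e+00  2.000e-03  1.169e+00] F [-0.  -0.4  0.1] w 0.2 q [-0.16  0.74  0.02  2.01 -0.04  0.39  1.06]
[0, 3.0, 2.0, -0.0, 0.1] stand 20 -20 60
[0, -0.0, -6.0, -0.0, 0.1] stand 13 -23 60
[0, -13.0, -7.0, -0.0, 0.1] stand 12 -35 60
[0, -14.0, -13.0, -0.0, 0.1] stand 5 -36 60
[0, -14.0, -18.0, -0.0, 0.1] stand 0 -36 60
[0, -13.0, -22.0, -0.0, 0.1] stand -4 -36 60
```

View pics/b2.png

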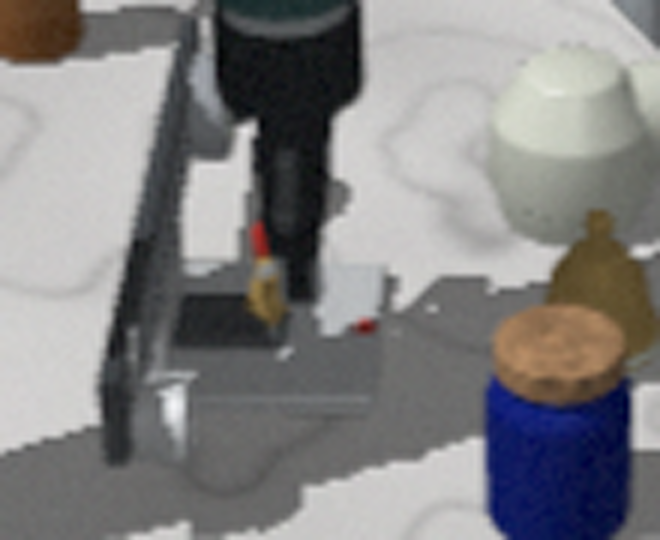

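The plain wing turned to about −80°; red ear now at (293,239). Continue.

>>> send_rows([
  [0,-6,-4,0,0],
  [0,-10,-9,0,0],
  [0,-13,-14,0,0],
  [0,-13,-18,0,0],
  [0,-13,-20,0,0],
])

```text
clock: 3.2
eef_pos: [496.8, 44.2, 59.7]
tool_rot: [-3.14, 0.003, 1.169]
force: [1.7, 0.8, -0.5]
width: 0.1
```

```bash
python3 - <<'E'
from h import *
snap("pics/b3.png")
for p in (90,80,70,60,50):print(p,np.round(redexp(p,28),1))
rows([(*wing2(p,a=7,b=10),60) for p in(-115,-123)])
E
```

```text
red [(array([296, 238,   5,   5,  22], dtype=int32), array([298. , 240.3]))]
90 [294.6 240.4]
80 [296.  240.5]
70 [297.4 240.7]
60 [298.7 241. ]
50 [299.8 241.5]
t 3.25 stand xy -2.3 -35.6 z 59.7 rot [-3.139e+00  3.000e-03  1.169e+00] F [ 1.3 -0.7 -0.3] w -0.1 q [-0.16  0.72  0.02  2.07 -0.04  0.35  1.06]
[0, -1.0, 3.0, -0.0, 0.1] stand 0 -36 60
[0, 0.0, -1.0, -0.0, 0.1] stand -4 -36 60
```

View pics/b3.png

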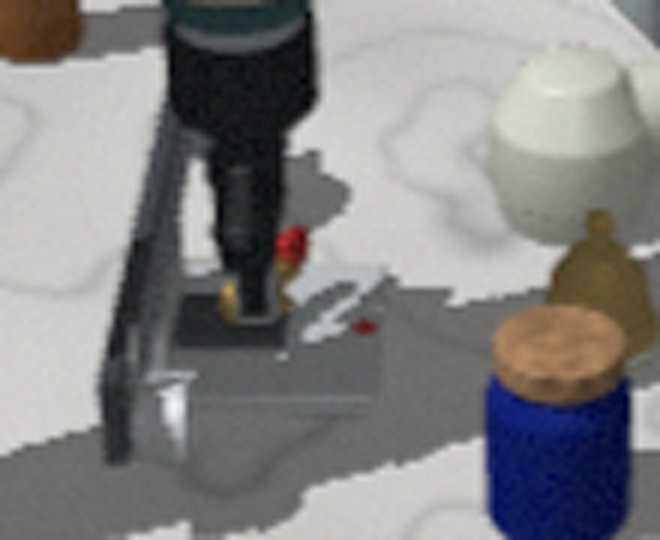

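```bash
python3 - <<'E'
from h import *
for g in(0,8,12):
  for p in(65,57,50):print(g,p,wing2(p,g,a=7,b=10))
c=wing2(60,10,a=7,b=10)
rows([(-6,-35,59.5),(0,-42,85),(20,-30,95),(25,30,95),(0,45,95),(-4,48,85),(-4,48,59)])
E
```

```text
0 65 [-0.30760088 36.18290413]
0 57 [ 3.60465696 35.510132  ]
0 50 [ 6.99789551 34.4606614 ]
8 65 [-7.55806318 39.56385023]
8 57 [-3.10470758 39.86724428]
8 50 [ 0.86953997 39.60296228]
12 65 [-11.18329433  41.25432327]
12 57 [-6.45938986 42.04580042]
12 50 [-2.19463781 42.17411271]
t 3.25 stand xy -2.3 -35.6 z 59.7 rot [-3.139e+00  3.000e-03  1.169e+00] F [ 1.3 -0.7 -0.3] w -0.1 q [-0.16  0.72  0.02  2.07 -0.04  0.35  1.06]
[0, 1.0, -4.0, 0.0, 0.1] stand -6 -35 60
[0, -6.0, 2.0, -25.0, 0.1] stand 0 -42 85
[0, 5.0, 22.0, -35.0, 0.1] stand 20 -30 95
[0, 65.0, 27.0, -36.0, 0.1] stand 25 30 95
[0, 80.0, 2.0, -36.0, 0.1] stand 0 45 95
[0, 84.0, -2.0, -26.0, 0.1] stand -4 48 85
[0, 84.0, -2.0, 0.0, 0.1] stand -4 48 59
```

>>> send_rows([
  [0,1,-4,0,0],
  [0,1,-4,0,0],
  [0,-2,4,0,0],
  [0,-4,8,-20,0],
  [0,0,10,-36,0],
])

```text
clock: 3.75
eef_pos: [506.1, 38.9, 95.9]
tool_rot: [-3.139, 0.004, 1.167]
force: [0.3, 0.2, -0.1]
width: 0.3
```

>>> send_rows([
  [0,30,8,-2,0],
  [0,65,5,-2,0],
  [0,82,-12,-2,0],
  [0,83,-13,-2,0],
  [0,83,-13,8,0],
])

```text
clock: 4.25
eef_pos: [527.5, 120.5, 88.1]
tool_rot: [-3.14, 0.003, 1.168]
force: [0.1, 0.4, -0.6]
width: -0.1
```

```bash
python3 - <<'E'
from h import *
snap("pics/b4.png")
for p in (90,80,70,60,50):print(p,np.round(redexp(p,28),1))
rows([(-4,47,80),(-4,47,59)])
E
```

```text
red [(array([297, 239,   5,   5,  19], dtype=int32), array([299.3, 240.8]))]
90 [294.6 240.4]
80 [296.  240.5]
70 [297.4 240.7]
60 [298.7 241. ]
50 [299.8 241.5]
t 4.3 stand xy -4.4 44.7 z 86.0 rot [-3.138  0.006  1.167] F [ 0.2  0.4 -1.5] w 0.1 q [-0.31  0.71  0.05  1.95 -0.06  0.49  0.95]
[0, 2.0, 0.0, 6.0, -0.1] stand -4 47 80
[0, 2.0, 1.0, 27.0, -0.1] stand -4 47 59
```

View pics/b4.png

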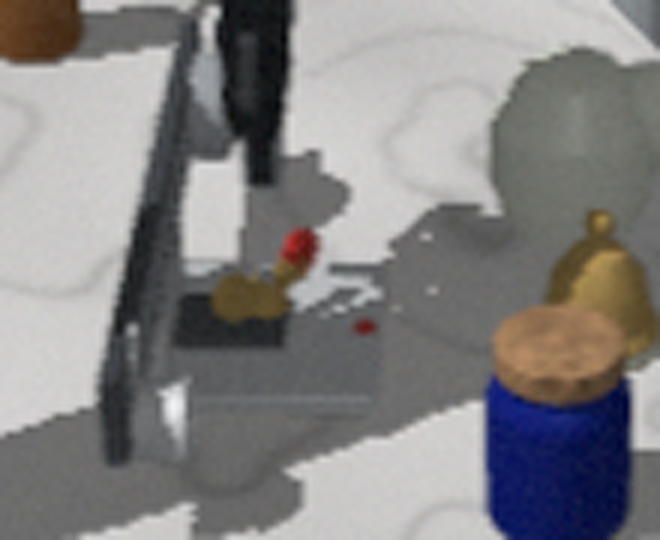

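Red at ~55° (299.3,240.8), finger behind it. Lower and stroke.

>>> send_rows([
  [0,1,1,15,0],
  [0,1,1,28,0],
  [0,1,1,28,0],
])

```text
clock: 4.6
eef_pos: [526.0, 117.7, 56.0]
tool_rot: [-3.135, 0.009, 1.165]
force: [-1.5, 0.5, -0.1]
width: 0.2
```

```bash
python3 - <<'E'
from h import *
rows([(*wing2(p,a=7,b=10),58.5) for p in(55,40,25,12,2,-2,-15,-30,-46,-60,-75,-89)])
E
```

```text
t 4.6 stand xy -4.1 43.4 z 56.0 rot [-3.135  0.009  1.165] F [-1.5  0.5 -0.1] w 0.2 q [-0.3   0.76  0.04  1.96 -0.06  0.43  0.95]
[0, -8.0, 9.0, -2.0, -0.2] stand 5 35 58
[0, -11.0, 16.0, -2.0, -0.2] stand 12 32 58
[0, -16.0, 22.0, -2.0, -0.2] stand 18 27 58
[0, -22.0, 26.0, -2.0, -0.2] stand 22 21 58
[0, -27.0, 29.0, -2.0, -0.2] stand 24 16 58
[0, -29.0, 38.0, -2.0, -0.2] stand 33 14 58
[0, -36.0, 39.0, -2.0, -0.2] stand 35 8 58
[0, -43.0, 38.0, -2.0, -0.2] stand 34 0 58
[0, -51.0, 36.0, -2.0, -0.2] stand 31 -8 58
[0, -58.0, 31.0, -2.0, -0.2] stand 27 -14 58
[0, -63.0, 24.0, -2.0, -0.2] stand 20 -20 58
[0, -66.0, 17.0, -2.0, -0.2] stand 13 -23 58
```

>>> send_rows([
  [0,-6,6,-2,0],
  [0,-10,14,-2,0],
  [0,-15,21,-2,0],
  [0,-21,26,-2,0],
  [0,-27,31,-2,0],
])

```text
clock: 5.1
eef_pos: [544.7, 80.1, 58.4]
tool_rot: [-3.136, 0.008, 1.164]
force: [-0.2, 2.5, 0.4]
width: 0.1
```

```bash
python3 - <<'E'
from h import *
snap("pics/b5.png")
for p in (40,20,0,-10,-20):print(p,np.round(redexp(p,26.7),1))
rows([(*wing2(p,a=7,b=10),58) for p in(2,-2,-15,-30,-46,-60,-75,-89,-91)])
E
```

```text
red [(array([299, 243,   7,   6,  28], dtype=int32), array([302.4, 245.4]))]
40 [300.8 242.4]
20 [302.  243.8]
0 [302.3 245.4]
-10 [302.1 246.2]
-20 [301.6 247. ]
t 5.15 stand xy 28.7 14.6 z 58.4 rot [-3.136  0.009  1.163] F [-0.2 -0.2  0.3] w -0.1 q [-0.22  0.77  0.03  1.93 -0.04  0.46  1.01]
[0, 2.0, -4.0, 0.0, -0.3] stand 24 16 58
[0, -0.0, 5.0, 0.0, -0.3] stand 33 14 58
[0, -7.0, 6.0, 0.0, -0.3] stand 35 8 58
[0, -14.0, 6.0, 1.0, -0.3] stand 34 0 58
[0, -23.0, 3.0, 1.0, -0.3] stand 31 -8 58
[0, -29.0, -2.0, 1.0, -0.3] stand 27 -14 58
[0, -34.0, -8.0, 1.0, -0.3] stand 20 -20 58
[0, -37.0, -16.0, 1.0, -0.3] stand 13 -23 58
[0, -50.0, -17.0, 1.0, -0.3] stand 12 -35 58
```

View pics/b5.png

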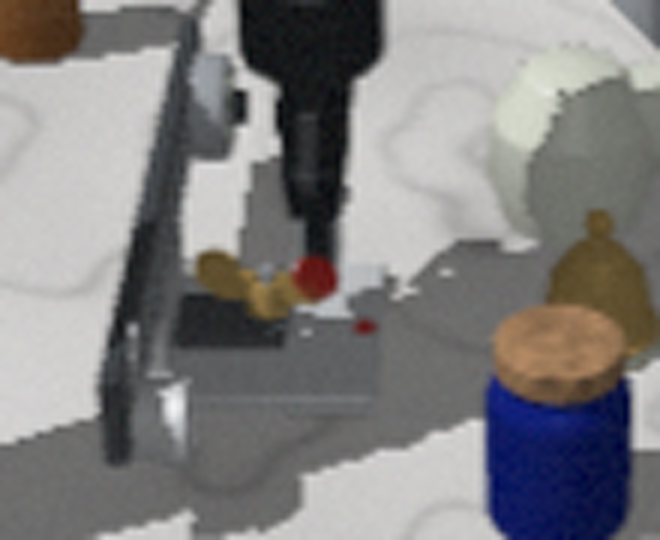

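Red wing now at ~0° (302.4,245.4), finger right behind it. Continue the stroke.

>>> send_rows([
  [0,-7,4,0,0],
  [0,-14,5,0,0],
  [0,-21,3,0,0],
  [0,-28,-2,0,0],
  [0,-34,-8,0,0],
])

```text
clock: 5.65
eef_pos: [523.6, 49.7, 58.8]
tool_rot: [-3.137, 0.009, 1.162]
force: [0.9, 0.0, -1.5]
width: 0.3
```

```bash
python3 - <<'E'
from h import *
snap("pics/b6.png")
rows([(*wing2(p,a=7,b=10),58) for p in(-75,-89,-91,-105,-115,-123)])
E
```

```text
red [(array([294, 247,   3,   7,  13], dtype=int32), array([295.2, 250.2]))]
t 5.7 stand xy 18.6 -21.5 z 58.7 rot [-3.134  0.011  1.162] F [-0.3 -1.   0. ] w 0.1 q [-0.17  0.75  0.03  2.   -0.03  0.41  1.04]
[0, 2.0, 2.0, 1.0, -0.3] stand 20 -20 58
[0, -1.0, -6.0, 1.0, -0.3] stand 13 -23 58
[0, -14.0, -7.0, 1.0, -0.3] stand 12 -35 58
[0, -15.0, -13.0, 1.0, -0.3] stand 5 -36 58
[0, -15.0, -18.0, 1.0, -0.3] stand 0 -36 58
[0, -14.0, -22.0, 1.0, -0.3] stand -4 -36 58
```

View pics/b6.png

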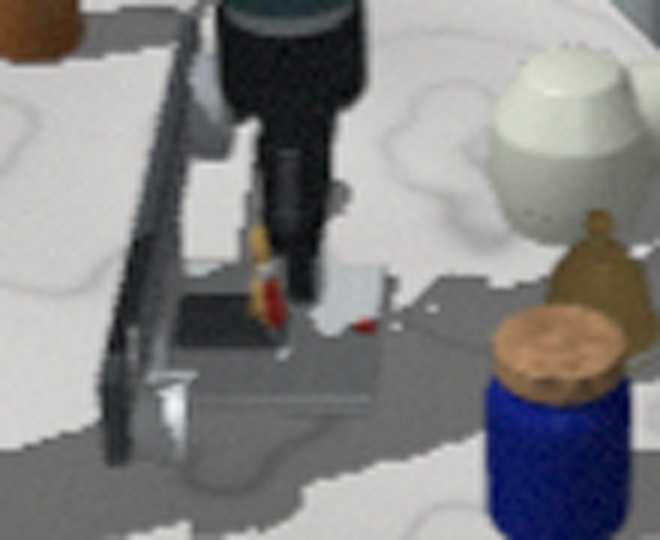

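>>> send_rows([
  [0,-7,-4,0,0],
  [0,-11,-9,0,0],
  [0,-14,-14,0,0],
  [0,-14,-19,0,0],
  [0,-13,-23,0,0],
])

```text
clock: 6.2
eef_pos: [494.6, 46.4, 59.0]
tool_rot: [-3.134, 0.011, 1.162]
force: [0.3, -0.1, -0.4]
width: -0.0
```

>>> send_rows([
  [0,0,-2,0,0],
  [0,0,-2,0,0],
  [0,-3,6,0,0],
  [0,-4,10,-20,0],
  [0,0,12,-36,0],
])

```text
clock: 6.7
eef_pos: [506.2, 40.4, 95.2]
tool_rot: [-3.133, 0.013, 1.16]
force: [0.1, -0.0, -0.2]
width: 0.1
```

```bash
python3 - <<'E'
from h import *
rows([(25,-5,94),(20,30,94),(-4,46,94),(-4,46,84)])
E
```

```text
t 6.7 stand xy 8.0 -35.5 z 95.2 rot [-3.133  0.013  1.16 ] F [ 0.1 -0.  -0.2] w 0.1 q [-0.16  0.67  0.03  2.03 -0.03  0.46  1.05]
[0, 31.0, 17.0, 1.0, -0.4] stand 25 -5 94
[0, 66.0, 11.0, 0.0, -0.4] stand 20 30 94
[0, 81.0, -13.0, 0.0, -0.4] stand -4 46 94
[0, 82.0, -13.0, 10.0, -0.4] stand -4 46 84
```

>>> send_rows([
  [0,31,12,0,-0.4],
  [0,66,8,0,-0.4],
  [0,83,-12,0,-0.4],
  [0,84,-14,0,-0.4],
  [0,84,-14,10,-0.4],
])

```text
clock: 7.2
eef_pos: [527.5, 123.3, 84.7]
tool_rot: [-3.135, 0.012, 1.169]
force: [0.6, -0.3, 0.7]
width: -0.2
```

```bash
python3 - <<'E'
from h import *
snap("pics/b7.png")
rows([(-4,47,80),(-4,47,55)])
for p in (-110,-120,-130):print(p,np.round(redexp(p,25),1))
E
```

```text
red [(array([286, 246,   5,   8,  29], dtype=int32), array([287.9, 249.6]))]
t 7.25 stand xy -5.3 47.3 z 82.7 rot [-3.133  0.014  1.167] F [ 0.2 -0.  -2.3] w 0.1 q [-0.31  0.72  0.05  1.94 -0.05  0.5   0.94]
[0, -0.0, 1.0, 3.0, -0.0] stand -4 47 80
[0, 0.0, 2.0, 28.0, -0.0] stand -4 47 55
-110 [290.4 250.3]
-120 [289.1 249.9]
-130 [287.9 249.4]
```

View pics/b7.png

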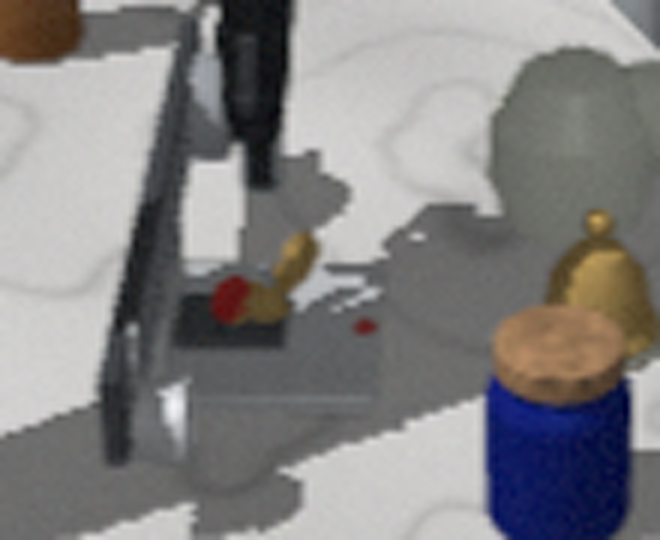

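Plain wing now at ~52°; red at (288,249.6), ≈−130°. Next stroke on the plain wing.

>>> send_rows([
  [0,0,1,14,0],
  [0,0,1,26,0],
  [0,0,1,26,0],
])

```text
clock: 7.55
eef_pos: [525.8, 119.4, 54.8]
tool_rot: [-3.13, 0.017, 1.165]
force: [-0.3, -0.1, 0.5]
width: 0.2
```

```bash
python3 - <<'E'
from h import *
rows([(*wing2(p,a=7,b=10),56.5) for p in(55,40,25,12,2,-2,-15)])
E
```

```text
t 7.55 stand xy -4.9 44.8 z 54.8 rot [-3.13   0.017  1.165] F [-0.3 -0.1  0.5] w 0.2 q [-0.31  0.77  0.04  1.95 -0.05  0.44  0.94]
[0, -10.0, 10.0, -2.0, -0.2] stand 5 35 56
[0, -13.0, 17.0, -2.0, -0.2] stand 12 32 56
[0, -18.0, 23.0, -2.0, -0.2] stand 18 27 56
[0, -23.0, 27.0, -2.0, -0.2] stand 22 21 56
[0, -29.0, 29.0, -2.0, -0.2] stand 24 16 56
[0, -31.0, 39.0, -2.0, -0.2] stand 33 14 56
[0, -37.0, 40.0, -2.0, -0.2] stand 35 8 56
```

>>> send_rows([
  [0,-7,7,-2,0],
  [0,-12,15,-2,0],
  [0,-17,22,-2,0],
  [0,-23,27,-2,0],
  [0,-29,32,-2,0],
])

```text
clock: 8.05
eef_pos: [544.6, 79.5, 57.3]
tool_rot: [-3.131, 0.016, 1.165]
force: [0.2, 2.1, 0.7]
width: 0.0
```

>>> send_rows([
  [0,-7,4,0,0],
  [0,-14,5,0,0],
  [0,-21,3,0,0],
  [0,-28,-2,0,0],
  [0,-34,-8,0,0],
])

```text
clock: 8.55
eef_pos: [523.3, 50.9, 58.0]
tool_rot: [-3.131, 0.016, 1.164]
force: [0.6, -0.4, 0.5]
width: 0.2
```

```bash
python3 - <<'E'
from h import *
snap("pics/b8.png")
rows([(*wing2(p,a=7,b=10),56) for p in(-75,-89,-91,-105,-115,-123)])
for p in (100,90):print(p,np.round(redexp(p,24),1))
E
```

```text
red [(array([292, 238,   3,   5,  12], dtype=int32), array([293.1, 240.2]))]
t 8.6 stand xy 17.9 -20.6 z 57.9 rot [-3.129  0.018  1.164] F [-1.1 -0.7  0.2] w -0.0 q [-0.17  0.75  0.03  1.99 -0.03  0.42  1.03]
[0, 1.0, 2.0, 2.0, -0.2] stand 20 -20 56
[0, -2.0, -5.0, 2.0, -0.2] stand 13 -23 56
[0, -15.0, -6.0, 2.0, -0.2] stand 12 -35 56
[0, -16.0, -13.0, 2.0, -0.2] stand 5 -36 56
[0, -16.0, -17.0, 2.0, -0.2] stand 0 -36 56
[0, -15.0, -21.0, 2.0, -0.2] stand -4 -36 56
100 [293.2 241.5]
90 [294.7 241.4]
```

View pics/b8.png

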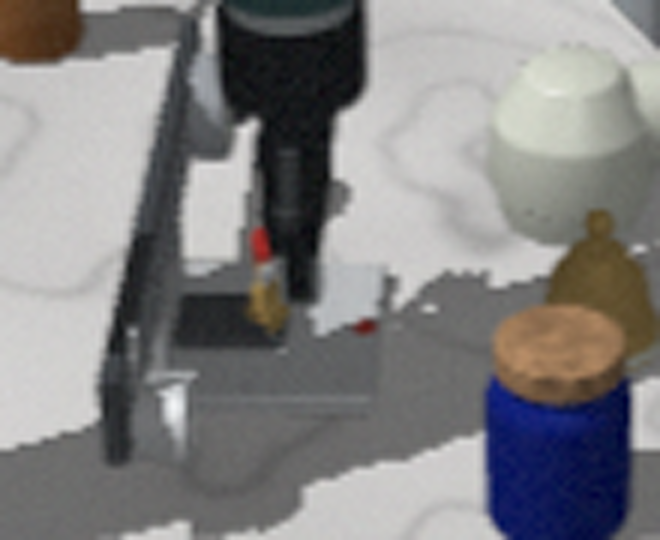

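>>> send_rows([
  [0,-7,-4,1,0],
  [0,-12,-9,1,0],
  [0,-15,-14,1,0],
  [0,-15,-19,1,0],
  [0,-14,-23,1,0],
])

```text
clock: 9.1
eef_pos: [493.9, 46.6, 57.5]
tool_rot: [-3.128, 0.019, 1.164]
force: [0.2, -0.3, -0.7]
width: -0.3
```

>>> send_rows([
  [0,0,-2,0,0],
  [0,0,-2,0,0],
  [0,-3,6,0,0],
  [0,-4,10,-20,0],
  [0,0,12,-37,0],
])

```text
clock: 9.6
eef_pos: [505.8, 40.7, 94.5]
tool_rot: [-3.127, 0.02, 1.162]
force: [0.6, -0.4, 0.2]
width: 0.0
```

>>> send_rows([
  [0,31,12,0,-0.3],
  [0,66,8,0,-0.3],
  [0,83,-12,0,-0.3],
  [0,84,-14,0,-0.3],
  [0,84,-14,10,-0.3],
])

```text
clock: 10.1
eef_pos: [526.8, 123.7, 83.4]
tool_rot: [-3.129, 0.019, 1.169]
force: [0.6, -0.3, 0.5]
width: -0.0
```

```bash
python3 - <<'E'
from h import *
snap("pics/b9.png")
rows([(-4,47,80),(-4,47,55)])
for p in (70,60,50):print(p,np.round(redexp(p,23.7),1))
E
```

```text
red [(array([298, 240,   4,   4,  15], dtype=int32), array([299.6, 241.6]))]
t 10.15 stand xy -6.1 47.4 z 81.4 rot [-3.127  0.021  1.167] F [ 0.1 -1.1 -1.7] w -0.0 q [-0.31  0.72  0.05  1.94 -0.05  0.51  0.93]
[0, -0.0, 2.0, 1.0, -0.0] stand -4 47 80
[0, 0.0, 3.0, 26.0, -0.0] stand -4 47 55
70 [297.5 241.8]
60 [298.7 242.1]
50 [299.8 242.6]
```

View pics/b9.png

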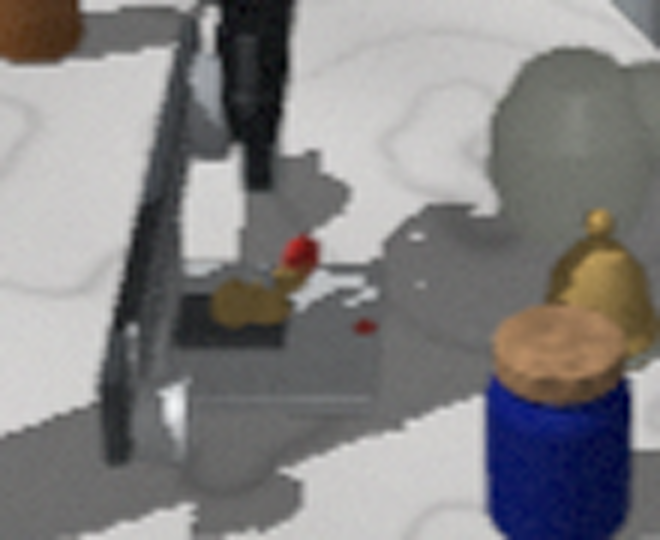

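>>> send_rows([
  [0,0,2,14,0],
  [0,0,2,24,0],
  [0,0,2,24,0],
])

```text
clock: 10.45
eef_pos: [525.9, 119.5, 55.4]
tool_rot: [-3.124, 0.024, 1.165]
force: [-0.7, 0.5, -0.2]
width: 0.2
```

```bash
python3 - <<'E'
from h import *
rows([(*wing2(p,a=7,b=10),55.5) for p in(55,40,25,12,2)])
E
```

```text
t 10.45 stand xy -5.0 45.0 z 55.4 rot [-3.124  0.024  1.165] F [-0.7  0.5 -0.2] w 0.2 q [-0.31  0.77  0.04  1.94 -0.05  0.46  0.93]
[0, -10.0, 10.0, -0.0, -0.1] stand 5 35 56
[0, -13.0, 17.0, -0.0, -0.1] stand 12 32 56
[0, -18.0, 23.0, -0.0, -0.1] stand 18 27 56
[0, -24.0, 27.0, -0.0, -0.1] stand 22 21 56
[0, -29.0, 30.0, 0.0, -0.1] stand 24 16 56
```

>>> send_rows([
  [0,-7,7,0,0],
  [0,-12,15,0,0],
  [0,-17,22,0,0],
  [0,-21,27,0,0],
  [0,-23,29,0,0],
])

```text
clock: 10.95
eef_pos: [544.6, 85.9, 55.8]
tool_rot: [-3.125, 0.024, 1.164]
force: [-0.8, 1.3, 0.3]
width: 0.1
```

```bash
python3 - <<'E'
from h import *
snap("pics/c1.png")
rows([(27,y,55) for y in (18,16,14,12)])
for p in (20,10,0):print(p,np.round(redexp(p,23.2),1))
E
```

```text
red [(array([299, 243,   7,   6,  26], dtype=int32), array([302.4, 245.2]))]
t 11.0 stand xy 25.4 21.2 z 55.8 rot [-3.125  0.024  1.164] F [-0.1  0.7  1.1] w -0.0 q [-0.24  0.78  0.04  1.91 -0.03  0.48  0.98]
[0, -3.0, 2.0, 1.0, -0.2] stand 27 18 55
[0, -5.0, 2.0, 1.0, -0.2] stand 27 16 55
[0, -7.0, 2.0, 1.0, -0.2] stand 27 14 55
[0, -9.0, 2.0, 1.0, -0.2] stand 27 12 55
20 [302.1 244.7]
10 [302.3 245.5]
0 [302.4 246.3]
```

>>> send_rows([
  [0,-2,2,1,0],
  [0,-4,2,1,0],
  [0,-6,2,1,0],
])

```text
clock: 11.3
eef_pos: [545.4, 82.5, 55.2]
tool_rot: [-3.127, 0.019, 1.166]
force: [2.5, 8.4, 0.6]
width: 0.2
```

```bash
python3 - <<'E'
from h import *
snap("pics/c2.png");now()
E
```

```text
red [(array([300, 243,   6,   7,  30], dtype=int32), array([302.5, 245.7]))]
t 11.35 stand xy 27.4 18.7 z 55.3 rot [-3.127  0.019  1.166] F [ 1.9  7.1 -0.7] w -0.1 q [-0.23  0.78  0.03  1.91 -0.03  0.47  0.99]
```

>>> send_rows([
  [0,-2,0,0,0],
])

```text
clock: 11.45
eef_pos: [545.5, 83.2, 55.5]
tool_rot: [-3.128, 0.015, 1.168]
force: [0.7, 3.1, -0.4]
width: -0.2
```

>>> send_rows([
  [0,-2,0,0,0],
])

```text
clock: 11.55
eef_pos: [545.4, 83.0, 55.7]
tool_rot: [-3.129, 0.013, 1.17]
force: [1.9, 5.0, -2.0]
width: -0.3
```

```bash
python3 - <<'E'
from h import *
snap("pics/c3.png");now()
E
```

```text
red [(array([299, 243,   7,   7,  31], dtype=int32), array([302.4, 245.7]))]
t 11.6 stand xy 27.4 18.8 z 55.7 rot [-3.129  0.013  1.169] F [ 0.6  4.4 -1.8] w -0.4 q [-0.22  0.77  0.03  1.92 -0.03  0.47  1.  ]
```

View pics/c3.png

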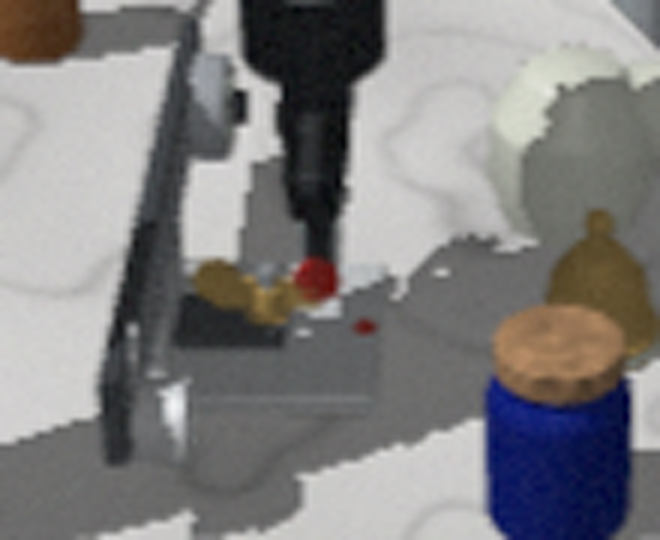

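>>> send_rows([
  [0,-2,0,0,0],
  [0,-4,0,0,0],
  [0,-6,0,0,0],
  [0,-6,0,0,0],
])

```text
clock: 12.0
eef_pos: [545.0, 82.0, 56.1]
tool_rot: [-3.132, 0.006, 1.172]
force: [3.7, 11.7, -3.5]
width: 0.1
```

```bash
python3 - <<'E'
from h import *
snap("pics/c4.png");now()
E
```

```text
red [(array([300, 243,   6,   7,  30], dtype=int32), array([302.6, 245.5]))]
t 12.05 stand xy 27.4 17.9 z 56.1 rot [-3.132  0.006  1.172] F [ 3.1 12.3 -3.1] w 0.1 q [-0.21  0.77  0.02  1.93 -0.03  0.46  1.  ]
```

12 N and the wing no longer turns (red stays at 302.5,245.6): the stop. Back off sideways, lift and clear the view.

>>> send_rows([
  [0,6,0,0,0],
  [0,12,0,0,0],
  [0,14,0,-25,0],
  [0,14,0,-70,0],
  [0,14,0,-115,0],
])

```text
clock: 12.55
eef_pos: [550.6, 93.6, 171.4]
tool_rot: [-3.129, 0.01, 1.171]
force: [0.7, 0.6, -0.1]
width: -0.2
```

>>> send_rows([
  [0,40,-20,0,0],
  [0,80,-50,0,0],
  [0,120,-80,0,0],
  [0,160,-110,0,0],
  [0,200,-140,0,0],
])

```text
clock: 13.05
eef_pos: [498.9, 332.5, 171.1]
tool_rot: [-3.13, 0.012, 1.17]
force: [0.7, 0.1, 0.1]
width: -0.3
```

>>> send_rows([
  [0,30,-30,0,0],
  [0,60,-60,0,0],
  [0,90,-90,0,0],
  [0,110,-110,0,0],
  [0,110,-110,0,0],
])

```text
clock: 13.55
eef_pos: [436.9, 481.2, 170.4]
tool_rot: [-3.128, 0.011, 1.177]
force: [-0.6, 0.3, -0.4]
width: -0.2
```

```bash
python3 - <<'E'
from h import *
now();snap("pics/d1.png")
t=ctrl.get_image("top");print(blobs(t,red))
t=t[:,:,::-1];cv2.imwrite("pics/d2.png",cv2.resize(t[245:315,260:350],None,fx=8,fy=8,interpolation=cv2.INTER_CUBIC))
for p in(10,5,0,-5):
  q=np.r_[w(27*np.cos(np.radians(p)),27*np.sin(np.radians(p))),42];print(p,np.round(proj("top",q),1),np.round(redexp(p,23),1))
print(proj("top",np.r_[w(52,0),12]),proj("top",np.r_[w(-27,0),42]),proj("top",np.r_[w(0,0),38]))
E
```

```text
t 13.55 stand xy -228.7 342.7 z 170.4 rot [-3.128  0.011  1.177] F [-0.6  0.3 -0.4] w -0.2 q [-0.91  0.72  0.07  1.58 -0.07  0.87  0.37]
red [(array([299, 243,   7,   6,  28], dtype=int32), array([302.5, 245.6]))]
[(array([307, 261,   4,   4,  14], dtype=int32), array([308.3, 262.5])), (array([302, 266,   5,   8,  27], dtype=int32), array([304.2, 269.6]))]
10 [303.1 268.8] [302.3 245.5]
5 [303.9 269. ] [302.4 245.9]
0 [304.7 269.3] [302.4 246.3]
-5 [305.5 269.7] [302.3 246.8]
(np.float64(308.5373998606879), np.float64(262.47911167297343)) (np.float64(297.13175522214215), np.float64(287.7844194557757)) (np.float64(301.00663518966024), np.float64(278.69790548146443))
```

View pics/d1.png

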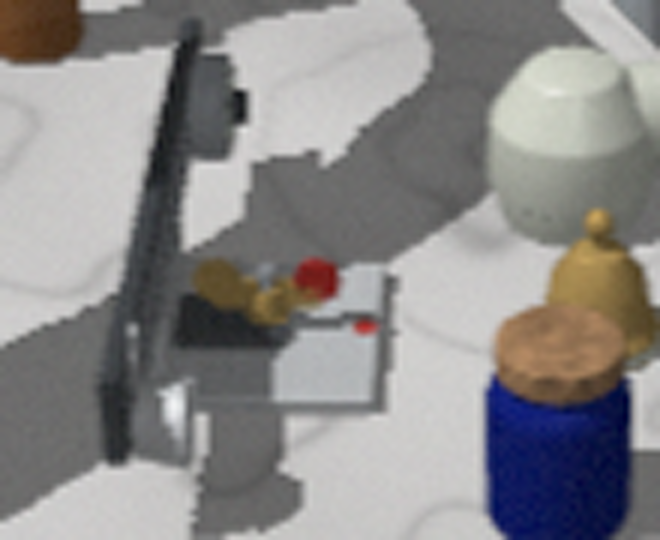

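View pics/d2.png

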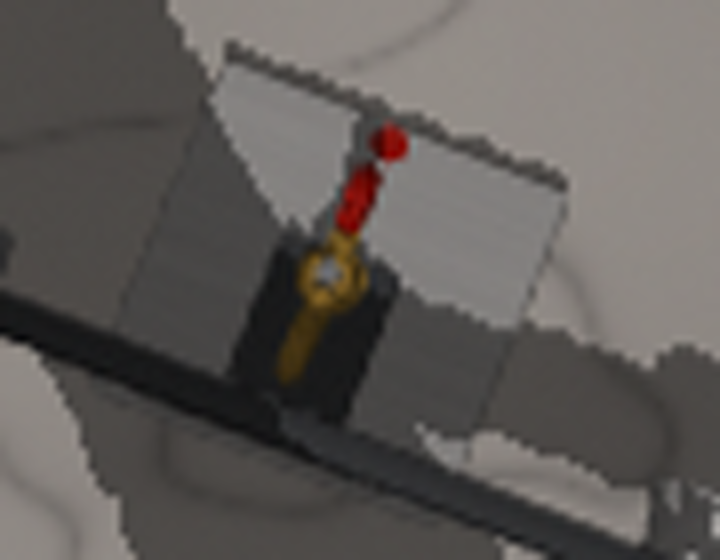

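```bash
python3 - <<'E'
from h import *
t=ctrl.get_image("top");t0=cv2.imread("pics/top0.png")[:,:,::-1]
h=lambda im:cv2.cvtColor(np.ascontiguousarray(im),cv2.COLOR_RGB2HSV).astype(int)
for nm,f in(("blue",lambda h,s,v:(h>100)&(h<130)&(s>110)),("brass/wood",lambda h,s,v:(h>8)&(h<28)&(s>130))):
  for im in(t0,t):print(nm,[(tuple(c),int(s[4])) for s,c in blobs(np.ascontiguousarray(im),f) if s[4]>60])
# wing direction at ear-centre height from the ear blobs
H=h(t);m=((H[...,0]>10)&(H[...,0]<30)&(H[...,1]>110)).astype(np.uint8)
sub=np.argwhere(m[255:300,285:320])+[255,285];r=np.argwhere(red(H[...,0],H[...,1],H[...,2])[264:280,295:312])+[264,295]
P=np.array([ray("top",u,v,43)[:2] for v,u in np.vstack([sub,r])])
_,_,V=np.linalg.svd(P-P.mean(0));d=V[0]*np.sign(V[0][0]);print("wing dir vs stand x deg",np.degrees(np.arctan2(d[1],d[0])-A),len(P))
E
```

```text
blue [((np.float64(367.3), np.float64(252.6)), 195), ((np.float64(505.4), np.float64(256.4)), 1017)]
blue [((np.float64(367.3), np.float64(252.6)), 195), ((np.float64(505.4), np.float64(256.4)), 1013)]
brass/wood [((np.float64(514.3), np.float64(78.0)), 5744), ((np.float64(322.4), np.float64(221.0)), 443), ((np.float64(372.5), np.float64(241.7)), 437), ((np.float64(303.4), np.float64(278.0)), 86), ((np.float64(157.9), np.float64(294.2)), 590), ((np.float64(20.9), np.float64(308.1)), 1661)]
brass/wood [((np.float64(514.7), np.float64(78.4)), 4828), ((np.float64(322.5), np.float64(221.0)), 443), ((np.float64(372.4), np.float64(241.7)), 435), ((np.float64(299.7), np.float64(282.1)), 86), ((np.float64(157.9), np.float64(294.2)), 588), ((np.float64(17.6), np.float64(309.2)), 1418)]
wing dir vs stand x deg 0.00027775127382262464 123
```

The wing points along stand +x (0.0° by fit), and the jar, bell timer, soap bottle and mug haven't moved.

```bash
python3 - <<'E'
from cell import ctrl
print(ctrl.finish_job())
E
```

```text
the job is handed in; nothing more can be done
None
```

The wing nut is home against its stop with the red wing pointing at the red dot. I turned it about 1.4 turns clockwise in four strokes with closed fingertips on the back faces (plain, red, plain, red). I then took the hand well away and handed the job in at about 14 s.

**Stop:** on the last stroke the push rose to about 12 N and the red wing did not turn any further. It stayed in the same place after I let go.

**Direction:** a line fitted through both wings in the top view lies 0.0° from the stand's +x. The red ear alone, checked against the predicted positions, reads about 3° (top) and 8° (side) short. That difference is within about a pixel (1–2 mm), and I put it down to calibration error.

**Other things:** the jar, bell timer, soap bottle and mug sit at the same pixels as at the start. I checked the salt pig only by eye, and it looked unmoved.

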